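Hold the probe thermometer on the warmer in use

TASK

One of the two sloping bottle warmers has the empty glass bottle standing right beside it (the other has the formula tin): check that warmer. Lift the blue probe thermometer out of its wooden rest and press its steel tip lightly, with about 4 N so that the sprung white disc goes about half-way in, on the black dot of that warmer's disc, with the probe square to the sloping disc. Finish like that, still gripping the probe and holding it there steadily; do not press the other warmer's disc, push hard, or shift the bottle, tin, teat or wooden spoon.

Things in the scene. Friction and masses are not known exactly. Their poses are not given: they have to be found in the camera images.
- probe_grip (a point): middle of the blue handle of the probe thermometer, 100 mm above its tip; z points from tip to handle end. Loose, 70 g, round about z: steel stem 8 mm in diameter from the flat tip to 55 mm, black collar 34 mm in diameter from 55 to 60 mm, blue handle 24 mm in diameter from 60 to 135 mm. It stands upright in the rest: the collar lies on the rest's top, the stem hangs in its hole.
- probe_tip (a point): centre of the flat steel tip of the probe, 100 mm below the middle of the handle; z points up the probe.
- probe: the whole probe thermometer, origin at its tip, z up the probe.
- rest: wooden rest, fixed block 70 x 70 x 60 mm high with an upright 15 mm hole right through its middle, which holds the probe. Origin: centre of its underside.
- warmer_left: left (+y) bottle warmer, fixed: white base 130 x 120 mm with a steel-topped plate 130 (x) x 120 (y) mm that slopes 22 degrees, low side at the warmer's own -x edge (towards the robot, give or take its yaw), high at +x. Origin: centre of its underside, z up. Centre of the plate's top face is 80 mm above the counter, the plate's highest edge 105 mm.
- warmer_right: right (-y) bottle warmer, fixed: white base 130 x 120 mm with a steel-topped plate 130 (x) x 120 (y) mm that slopes 22 degrees, low side at the warmer's own -x edge (towards the robot, give or take its yaw), high at +x. Origin: centre of its underside, z up. Centre of the plate's top face is 80 mm above the counter, the plate's highest edge 105 mm.
- disc_left_top (a point): centre of the top face of the left warmer's sprung disc, where the black dot (10 mm) is. White disc 30 mm in diameter, standing 14 mm proud of the middle of the sloping plate when not pressed. This point's own z is the disc's outward normal, square to the plate (22 degrees from vertical, leaning towards the warmer's low side); it moves with the disc.
- disc_right_top (a point): centre of the top face of the right warmer's sprung disc, where the black dot (10 mm) is. White disc 30 mm in diameter, standing 14 mm proud of the middle of the sloping plate when not pressed. This point's own z is the disc's outward normal, square to the plate (22 degrees from vertical, leaning towards the warmer's low side); it moves with the disc.
- disc_left (a joint): how far the left sprung disc is pushed in along its normal, m: 0 = free, 0.010 = bottomed. Spring 800 N/m without preload: 4 N pushes it half-way (5 mm), 8 N bottoms it.
- disc_right (a joint): how far the right sprung disc is pushed in along its normal, m: 0 = free, 0.010 = bottomed. Spring 800 N/m without preload: 4 N pushes it half-way (5 mm), 8 N bottoms it.
- bottle_mid (a point): centre of the empty clear glass bottle, 56 mm in diameter, 125 mm high with a narrower neck, standing upright 120 to 150 mm to the outer side of the middle of one of the warmers (so less than 200 mm from that one's disc and over 300 mm from the other's). The warmer it stands beside is the one to check. This point is 62 mm above the counter.
- tin_mid (a point): centre of the closed formula tin, yellow with a blue band and white lid, 79 mm in diameter, 107 mm high, beside the other warmer; leave alone. This point is 53 mm above the counter.
- teat_mid (a point): green teat, 48 mm in diameter, 48 mm high, standing on the counter; leave alone. Point half-way up.
- spoon_mid (a point): wooden spoon, 200 mm long, lying on the counter; leave alone. Point on its upper side, x along the spoon.

How it is judged:
By the outcome, as a careful person would: the job done as asked, in the order asked, and still so for the second after the job is handed in, while the arm keeps its last pose, push and grip.
It also fails if it takes over 34 s, if anything falls off the work surface, if the arm or the gripper's body presses on something with over 40 N, if the wrist force passes 120 N, or if a joint passes its speed limit or range.

ROBOT

A 7-joint arm with a two-finger parallel gripper is mounted at the origin on the work surface. World frame = base frame: x ahead of the robot, y to its left, z up, the work surface at z = 0. Lengths are in mm, angles in rad, forces in N, time in s.
With the tool pointing down it reaches from about 400 to 875 mm from the base axis. Payload 4.4 kg.
Tool frame: the origin (TCP) lies at the very end of the fingers, on their centre line; the grasp point (between the pads) lies 19 mm behind it; x points along the fingers, y is the direction in which the jaws open and shut, and the axes are right-handed (so a half turn about x gives the same grasp; the last joint's range is limited). The gripper opens to 85 mm and grips with 20 to 120 N. Pads are 22 mm wide; open, the fingers measure 114 mm over their backs; the gripper's body (76 mm by 85 mm) begins 54 mm behind the grasp point. The pads swing forward as they close: fully open they stand 13 mm farther back than shut.
Start: joints at [-1.288, 0.628, 0.038, 1.517, -0.027, 0.996, -0.02], TCP at [222.128, 610.882, 231.313] pointing down, gripper open.
Joint ranges: [-3.06, 3.06], [-0.37, 2.12], [-1.25, 1.32], [0.18, 2.47], [-1.1, 4.24], [0.23, 1.98], [-2.94, 2.94]. Speed limits (rad/s): [2.57, 2.57, 3.14, 3.14, 3.14, 3.14, 3.14].

INTERFACE

Orientations are given as [roll, pitch, yaw] about the fixed x, y, z axes, in that order (R = Rz(yaw) Ry(pitch) Rx(roll)).
In Python, from cell import readout, cams, order gives the robot as it stands. The module is installed in compiled form; this text tells all that it offers.
- The arm moves only by the shell command python3 -m creep 'ROWS'. ROWS is JSON, a list of rows, each a list of 3 entries, a list of its own where there are three numbers: the shift along the tool's x, y, z in units of 10 cm (1.0 is 10 cm), then the turn about the tool's x in units of pi/4 rad (1.0 is pi/4 rad), then the closure, from 0 (fully open) to 1 (shut). In form: [[[x, y, z], spin, gripper], ...]. A call has 1 to 20 rows; each row is the pose to reach, as a shift and turn from the pose commanded when the call began, along the tool's axes at that moment; what a row does not reach only later rows make up. A row lasts 1/10 s, in which the tool goes at most 50 mm and 8.59 degrees, less where a joint would pass 70% of its speed; a pose out of reach is approached as far as the arm can. A call with a number of a shift or a turn outside -1 to 1 is refused whole. A call with a gripper value outside its range is refused whole. The fingers move at their own pace and stop on an object; the grip force is fixed at half the most. Time passes only in rows, so rows that repeat a pose let the fingers close. It gives the time, the measured TCP pose, the force and the opening at its end, in the units of the state.
- readout.read_state(): the state, without advancing time (a new reading comes with each control period).
- cams.get_image(name): name is "scene" or "top" or "wrist"; returns the picture (384x512x3 uint8, blue, green, red); there is no depth.
- cams.get_calibration(name): a dict with "fx", "fy", "cx", "cy" (pixels), "R" (3x3) and "t" (3): a world point X has camera coordinates R X + t. Camera axes: x right, y down, z forward; pixel columns grow to the right and rows downward; lengths in mm; the calibration is good to about 2 mm. The wrist camera is an equidistant fisheye: a pixel r from the principal point sees the ray r / f radians off the axis. A picture is of the moment at which its call begins: read the wrist's pose just before it. get_calibration takes no time and is no camera call; for the wrist camera it gives the pose at the moment of the call.
- order.finish_job(): hands the job in, once; it reports no verdict.
The state is a dict: "clock": time; "qpos": joint angles; "qd": joint speeds; "tau": joint torques, N m; "eef_pos": TCP position; "tool_rot": TCP orientation; "force": force on the tool from outside, world axes, zero at the start; "torque": the same for the moment, N m; "width": finger opening in mm.
Only numpy, scipy, OpenCV 4.12 (cv2) and the standard library are available. Lean on these libraries where they do the work, as an engineer would, in place of code of your own. Each camera call takes 0.05 s, during which the arm holds its last target.

## Working session

There is one attempt and no reset: what is moved stays moved. The work goes in short steps, Python scripts to look and compute and a shell command to move; the robot and the scene stay as the last step left them, time stands still between calls to the robot, and variables do not carry over. Pictures are saved under pics/ and viewed, and the job is handed in when it is done.

```bash
mkdir -p pics; python3 - <<'E'
from cell import readout, cams
import cv2
s=readout.read_state();print(s)
for n in ("scene","top","wrist"):
    cal=cams.get_calibration(n);print(n,cal)
    cv2.imwrite(f"pics/{n}0.png",cams.get_image(n))
E
```

```text
{'clock': 0.0, 'qpos': array([-1.28779793,  0.62935769,  0.03844593,  1.51836135, -0.02698748,
        0.99630099, -0.01999894]), 'qd': array([ 1.90602031e-03, -5.75724285e-04,  4.32036085e-05,  2.10219980e-03,
       -8.39567088e-04,  6.08040908e-05,  2.01180647e-04]), 'tau': array([ 5.20407102e-04, -5.63409877e+01,  1.22696992e+00, -1.93440038e+01,
        1.11824524e-02,  1.06472505e-02, -1.44428606e-05]), 'eef_pos': array([221.91496568, 610.28136123, 230.38380552]), 'tool_rot': array([-1.55059918,  1.56888712, -1.89939278]), 'force': array([-0.33310025, -0.4907587 ,  0.34958701]), 'torque': array([-0.00371428, -0.01936561,  0.04118586]), 'width': 85.45324788982694}
scene {'fx': 430.8086091684516, 'fy': 430.8086091684516, 'cx': 247.51629834847574, 'cy': 195.60563873360496, 'R': array([[-4.13945161e-01,  9.10301776e-01, -2.82985075e-04],
       [ 4.99611335e-01,  2.26930371e-01, -8.35997082e-01],
       [-7.60945410e-01, -3.46198329e-01, -5.48733815e-01]]), 't': array([ 201.65483194, -191.4454978 , 1680.98414681])}
top {'fx': 351.2549215513508, 'fy': 351.2549215513508, 'cx': 253.25835918827835, 'cy': 192.10008501612188, 'R': array([[-0.0280335 , -0.99900322, -0.03473741],
       [-0.9959566 ,  0.03088142, -0.08436105],
       [ 0.0853497 ,  0.03223202, -0.99582957]]), 't': array([ 31.08128089, 533.04358159, 832.96547365])}
wrist {'fx': 297.3186396354542, 'fy': 297.3186396354542, 'cx': 256.0015411325629, 'cy': 196.50205931858366, 'R': array([[ 0.34223171,  0.93961398, -0.0017413 ],
       [ 0.9017274 , -0.32791036,  0.28171349],
       [ 0.26413094, -0.09798147, -0.95949699]]), 't': array([-649.17785713,  -36.00816319,  379.76558528])}
```

View pics/scene0.png

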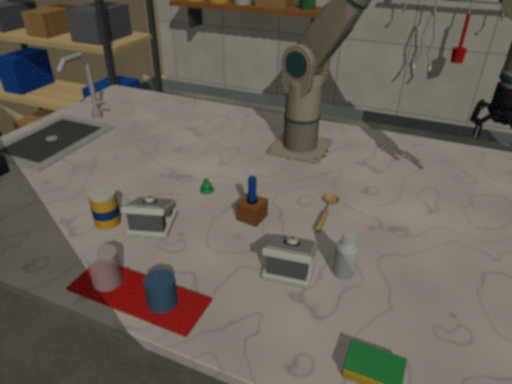

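View pics/top0.png

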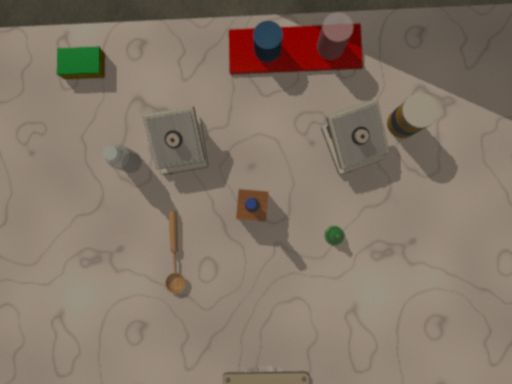

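View pics/wrist0.png

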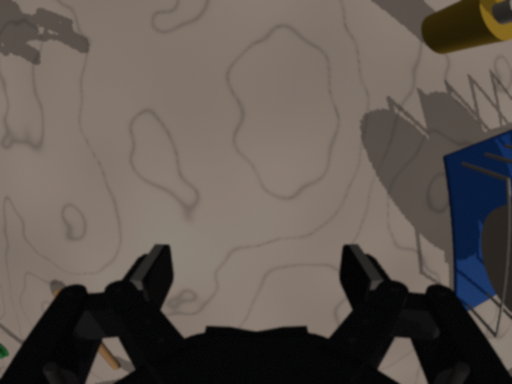

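The empty bottle (top view about (117,157)) stands by the left warmer, whose disc is at (174,139). The tin is by the right warmer. The probe is in its rest at (252,205). I'll zoom in to measure.

```bash
cat > h.py <<'E'
import numpy as np, cv2
from cell import cams, readout
def ray(cal,px):
    R=np.array(cal['R']);t=np.array(cal['t']);C=-R.T@t
    u=(px[0]-cal['cx'])/cal['fx'];v=(px[1]-cal['cy'])/cal['fy']
    d=R.T@np.array([u,v,1.]);return C,d
def onz(cal,px,z):
    C,d=ray(cal,px);return C+d*(z-C[2])/d[2]
def proj(cal,X,fish=False):
    p=np.array(cal['R'])@np.asarray(X,float)+np.array(cal['t'])
    if fish:
        r=np.hypot(p[0],p[1]);th=np.arctan2(r,p[2]);k=th/max(r,1e-9)
        return cal['cx']+cal['fx']*p[0]*k,cal['cy']+cal['fy']*p[1]*k
    return cal['cx']+cal['fx']*p[0]/p[2],cal['cy']+cal['fy']*p[1]/p[2]
def tri(c1,p1,c2,p2):
    A,a=ray(c1,p1);B,b=ray(c2,p2)
    s=np.linalg.lstsq(np.c_[a,-b],B-A,rcond=None)[0]
    P,Q=A+a*s[0],B+b*s[1];return (P+Q)/2,np.linalg.norm(P-Q)
def axes():
    from scipy.spatial.transform import Rotation as Ro
    s=readout.read_state();return s,Ro.from_euler('xyz',s['tool_rot']).as_matrix()
E
python3 - <<'E'
import cv2
a=cv2.imread('pics/top0.png')
b=a[95:185,90:290];cv2.imwrite('pics/topz.png',cv2.resize(a[95:235,90:290],None,fx=4,fy=4,interpolation=cv2.INTER_CUBIC))
a=cv2.imread('pics/scene0.png')
cv2.imwrite('pics/scz.png',cv2.resize(a[165:295,220:380],None,fx=4.5,fy=4.5,interpolation=cv2.INTER_CUBIC))
E
```

```text
(no output)
```

View pics/topz.png

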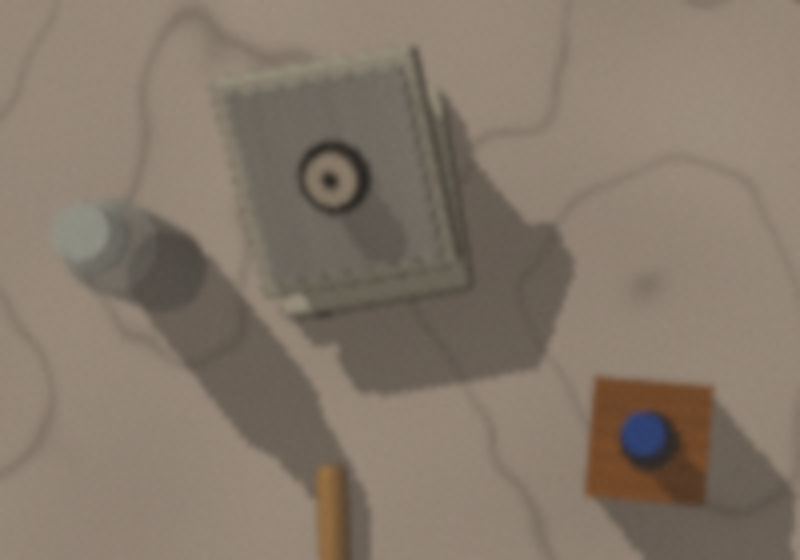

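View pics/scz.png

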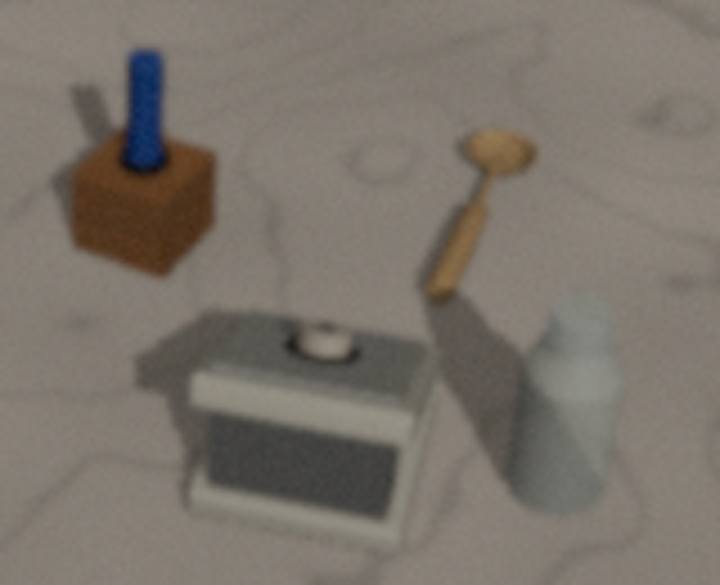

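```bash
python3 - <<'E'
from h import *
T=cams.get_calibration('top');S=cams.get_calibration('scene')
z=lambda x,y:((x+.5)/4-.5+90,(y+.5)/4-.5+95)
w=lambda x,y:((x+.5)/4.5-.5+220,(y+.5)/4.5-.5+165)
print('dot z93',onz(T,z(331,181),93), 'tri',tri(T,z(331,181),S,w(325,326)))
for n,p,h in (('HL',z(215,83),104.3),('HR',z(412,49),104.3),('LL',z(268,294),55.6),('LR',z(465,264),55.6)): print(n,onz(T,p,h))
print('handle top',onz(T,z(645,435),140),tri(T,z(645,435),S,w(146,53)))
for p in ((597,377),(712,386),(585,496),(706,503)): print('rest',onz(T,z(*p),60))
print('rest edge scene nearest', onz(S,w(163,190),60))
print('bottle top',onz(T,z(82,232),125))
E
```

```text
dot z93 [653.14241941 194.49568464  93.        ] tri (array([653.25725963, 195.38642248,  91.68854437]), np.float64(1.1519454121583785))
HL [709.3589396  257.44985786 104.3       ]
HR [724.68102204 144.6251508  104.3       ]
LL [595.33453916 242.75784622  55.6       ]
LR [609.36522357 124.64516132  55.6       ]
handle top [500.13666851  17.21394221 140.        ] (array([499.63416741,  18.40386578, 139.54967637]), np.float64(2.5693036257017923))
rest [539.16599646  47.53882491  60.        ]
rest [531.8042412  -19.38674463  60.        ]
rest [470.06299645  56.21663195  60.        ]
rest [464.03877953 -13.78310507  60.        ]
rest edge scene nearest [527.58995485  44.51731738  60.        ]
bottle top [621.78524001 324.21732119 125.        ]
```

```bash
python3 - <<'E'
from h import *
s,R=axes();print(np.round(R,4))
wy=np.array([-np.sin(np.radians(7.7)),np.cos(np.radians(7.7)),0])
a=np.arctan2(R[:,2]@wy,R[:,1]@wy);print('spin deg',np.degrees(a),'units',a/(np.pi/4))
g=np.array([500.4,17.6,105-19]);
for h in (150,0): print((R.T@(g+[0,0,h]-s['eef_pos']))/100)
E
```

```text
[[-5.000e-04  3.418e-01  9.398e-01]
 [-1.400e-03  9.398e-01 -3.418e-01]
 [-1.000e+00 -1.500e-03  0.000e+00]]
spin deg -27.6862247044055 units -0.6152494378756778
[-0.04729821 -4.61963868  4.64289098]
[ 1.45270019 -4.61744691  4.64288797]
```

```bash
python3 -m creep '[[[0,-0.33,0.33],0,0],[[0,-0.66,0.66],0,0],[[0,-1,1],0,0],[[0,-1,1],0,0]]'; python3 -m creep '[[[0,-0.33,0.33],0,0],[[0,-0.66,0.66],0,0],[[0,-1,1],0,0]]'
```

```text
clock: 0.55
eef_pos: [286.3, 475.1, 231.1]
tool_rot: [-0.972, 1.564, -1.33]
force: [1.0, 0.3, 0.1]
width: 85.5
clock: 0.85
eef_pos: [341.9, 353.7, 231.2]
tool_rot: [1.805, 1.571, 1.458]
force: [0.7, -0.0, -0.3]
width: 85.5
```

```bash
python3 -m creep '[[[0,-0.33,0.33],0,0],[[0,-0.66,0.66],0,0],[[0,-1,1],0,0]]';  python3 -m creep '[[[0,-0.33,0.33],-0.2,0],[[0,-0.66,0.66],-0.4,0],[[0,-1,1],-0.615,0],[[0,-1,1],-0.615,0],[[0,-1,1],-0.615,0],[[0,-1,1],-0.615,0]]'; python3 - <<'E'
from h import *
s,R=axes();print(np.round(R,4))
wy=np.array([-np.sin(np.radians(7.7)),np.cos(np.radians(7.7)),0])
a=np.arctan2(R[:,2]@wy,R[:,1]@wy);print('spin deg',np.degrees(a),'units',a/(np.pi/4))
g=np.array([500.4,17.6,105-19]);
for h in (150,0): print((R.T@(g+[0,0,h]-s['eef_pos']))/100)
print(s['qpos'])
cv2.imwrite('pics/wrist1.png',cams.get_image('wrist'))
E
```

```text
clock: 1.15
eef_pos: [402.0, 225.3, 231.4]
tool_rot: [1.43, 1.57, 1.082]
force: [1.2, 0.8, -0.5]
width: 85.3
clock: 1.75
eef_pos: [461.0, 99.2, 231.2]
tool_rot: [2.094, 1.57, 2.228]
force: [0.2, -0.1, -1.0]
width: 85.3
[[-6.000e-04 -1.329e-01  9.911e-01]
 [ 8.000e-04  9.911e-01  1.329e-01]
 [-1.000e+00  8.000e-04 -5.000e-04]]
spin deg -0.06223600696375024 units -0.0013830223769722275
[-0.04926204 -0.86141015  0.28172978]
[ 1.45073727 -0.86265968  0.28245109]
[-0.2432753   0.37675365 -0.03734376  1.99694677  0.01847605  0.76857183
  1.4128102 ]
```

View pics/wrist1.png

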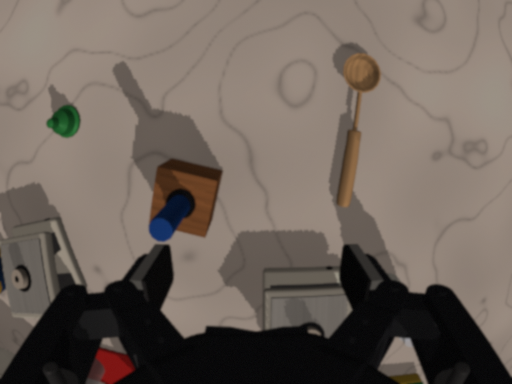

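```bash
python3 -m creep '[[[0,-0.43,0.14],0,0],[[0,-0.86,0.28],0,0],[[0,-0.86,0.28],0,0],[[0.2,-0.86,0.28],0,0],[[0.4,-0.86,0.28],0,0],[[0.6,-0.86,0.28],0,0],[[0.6,-0.86,0.28],0,0],[[0.6,-0.86,0.28],0,0]]'; python3 - <<'E'
from h import *
s,R=axes()
g=np.array([500.4,17.6,105-19]);
print((R.T@(g-s['eef_pos']))/100)
W=cams.get_calibration('wrist')
im=cams.get_image('wrist')
for h in (140,105,65): print(h,proj(W,[500.4,17.6,h],True))
cv2.imwrite('pics/wrist2.png',im)
E
```

```text
clock: 2.6
eef_pos: [500.4, 18.2, 171.5]
tool_rot: [2.518, 1.57, 2.654]
force: [-0.6, -0.6, 0.1]
width: 85.3
[ 8.54826299e-01 -6.71605263e-03 -3.37621985e-04]
140 (np.float64(254.41248791175104), np.float64(227.88031535094515))
105 (np.float64(254.62040739593857), np.float64(209.9740881576578))
65 (np.float64(254.7953089650535), np.float64(195.10515599624344))
```

View pics/wrist2.png

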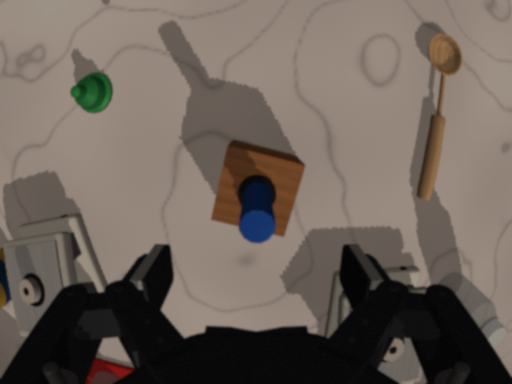

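```bash
python3 -m creep '[[[0.3,0,0],0,0],[[0.6,0,0],0,0],[[0.85,0,0],0,0],[[0.85,0,0],0,0],[[0.85,0,0],0,0.3],[[0.85,0,0],0,0.6],[[0.85,0,0],0,0.8],[[0.85,0,0],0,1],[[0.85,0,0],0,1],[[0.85,0,0],0,1],[[0.85,0,0],0,1],[[0.85,0,0],0,1]]'; python3 -m creep '[[[0,0,0],0,1],[[0,0,0],0,1]]'
```

```text
clock: 3.85
eef_pos: [501.2, 16.9, 87.2]
tool_rot: [-0.003, 1.569, 0.131]
force: [-0.5, -0.4, 6.2]
width: 22.8
clock: 4.05
eef_pos: [501.2, 16.9, 87.2]
tool_rot: [-0.005, 1.569, 0.129]
force: [-1.1, 1.0, 7.4]
width: 22.8
```

```bash
python3 -m creep '[[[-0.1,0,0],0,1],[[-0.25,0,0],0,1],[[-0.43,0,0],0,1],[[-0.43,0,0],0,1],[[-0.43,0,0],0,1]]'; python3 - <<'E'
from h import *
im=cams.get_image('scene');s,R=axes();print(s['eef_pos'],R[:,0])
cv2.imwrite('pics/sc3.png',cv2.resize(im[120:260,180:340],None,fx=4.5,fy=4.5,interpolation=cv2.INTER_CUBIC))
cv2.imwrite('pics/wr3.png',cams.get_image('wrist'))
E
```

```text
clock: 4.55
eef_pos: [500.7, 16.8, 129.6]
tool_rot: [-0.019, 1.57, 0.115]
force: [-0.1, -0.3, -1.6]
width: 22.4
[500.21272639  16.70551063 129.10540842] [-5.13642548e-04 -3.00687515e-05 -9.99999868e-01]
```

View pics/sc3.png

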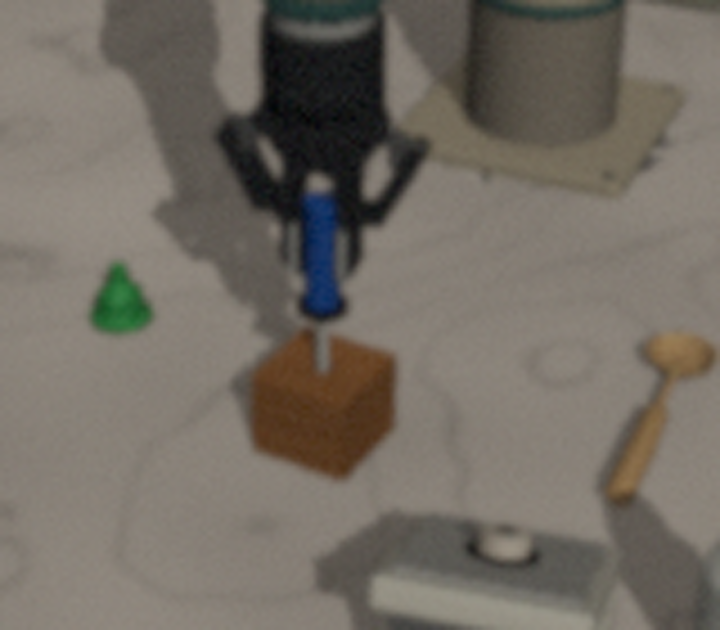

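View pics/wr3.png

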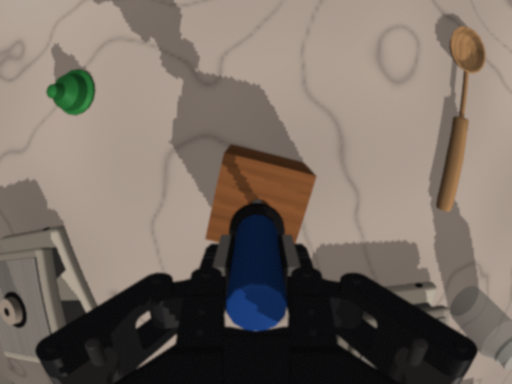

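```bash
python3 -m creep '[[[0,0,-0.05],0,1],[[0,0,-0.1],0,1],[[0,0,-0.15],0,1],[[0.01,0,-0.2],0,1],[[0.02,0,-0.24],0,1],[[0.025,0,-0.28],0,1]]'; python3 -m creep '[[[0,0,-0.04],0,1],[[0.02,0,-0.07],0,1],[[0.03,0,-0.1],0,1],[[0.03,0,-0.1],0,1]]'; python3 - <<'E'
from h import *
im=cams.get_image('scene');s,R=axes();print(s['eef_pos'],R[:,0])
cv2.imwrite('pics/sc4.png',cv2.resize(im[120:260,180:340],None,fx=4.5,fy=4.5,interpolation=cv2.INTER_CUBIC))
cv2.imwrite('pics/wr4.png',cams.get_image('wrist'))
E
```

```text
clock: 5.25
eef_pos: [475.6, 13.7, 127.3]
tool_rot: [0.039, 1.564, 0.174]
force: [2.8, 0.9, -0.4]
width: 22.6
clock: 5.65
eef_pos: [464.1, 12.1, 123.9]
tool_rot: [0.076, 1.568, 0.211]
force: [4.4, 2.6, 0.5]
width: 22.9
[464.16394005  12.14059214 123.97087961] [ 2.96814265e-03  6.34555667e-04 -9.99995394e-01]
```

View pics/sc4.png

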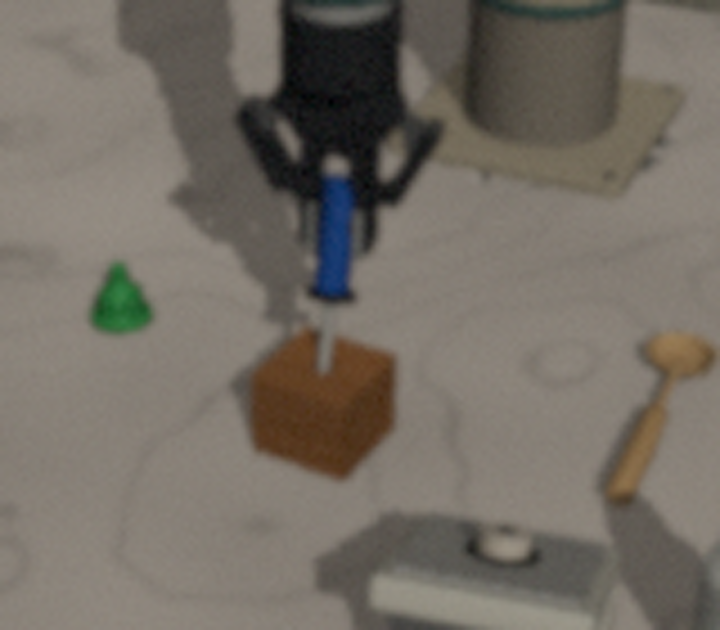

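View pics/wr4.png

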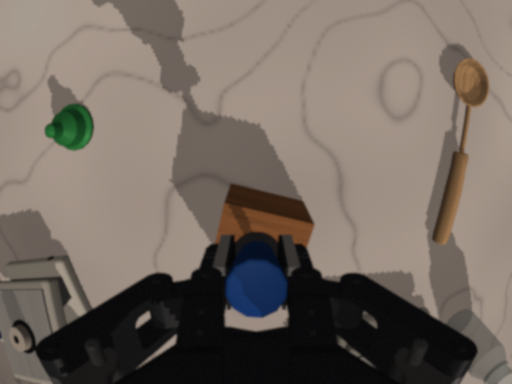

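```bash
python3 -m creep '[[[-0.1,0,-0.03],0,1],[[-0.25,0,-0.08],0,1],[[-0.4,0,-0.08],0,1],[[-0.55,0,-0.08],0,1],[[-0.55,0,-0.08],0,1],[[-0.55,0,-0.08],0,1],[[-0.55,0,-0.08],0,1]]'; python3 - <<'E'
from h import *
im=cams.get_image('scene');s,R=axes();print(s['eef_pos'],R[:,0])
W=cams.get_calibration('wrist')
cv2.imwrite('pics/scene5.png',im)
cv2.imwrite('pics/sc5.png',cv2.resize(im[90:210,200:310],None,fx=5,fy=5,interpolation=cv2.INTER_CUBIC))
iw=cams.get_image('wrist');cv2.imwrite('pics/wrist5.png',iw)
cv2.imwrite('pics/wr5.png',cv2.resize(iw[170:360,180:340],None,fx=3,fy=3,interpolation=cv2.INTER_CUBIC))
a=s['eef_pos']; G=a-19*R[:,0]
for th in (0,16,18,20,22,24):
    t=np.radians(th);u=-R[:,0]*np.cos(t)-R[:,2]*np.sin(t)
    S=cams.get_calibration('scene')
    print(th,np.round([proj(W,G+d*u,True) for d in(35,-40)],1).tolist(),np.round([proj(S,G+d*u) for d in (35,-40,-100)],1).tolist())
E
```

```text
clock: 6.45
eef_pos: [453.4, 10.4, 177.7]
tool_rot: [3.116, 1.567, -3.033]
force: [-0.1, -0.2, -0.3]
width: 22.6
[453.70404281  10.41286263 177.74682942] [-3.12055101e-03 -3.33847281e-04 -9.99995075e-01]
0 [[255.2, 313.9], [255.5, 234.6]] [[255.8, 139.8], [255.6, 163.3], [255.4, 181.0]]
16 [[255.1, 291.2], [255.5, 252.1]] [[256.7, 138.8], [254.5, 164.6], [252.8, 184.6]]
18 [[255.1, 288.0], [255.5, 254.3]] [[256.9, 138.7], [254.4, 164.7], [252.5, 184.9]]
20 [[255.1, 284.8], [255.5, 256.5]] [[257.0, 138.7], [254.3, 164.8], [252.2, 185.1]]
22 [[255.1, 281.6], [255.5, 258.8]] [[257.1, 138.7], [254.1, 164.8], [251.9, 185.3]]
24 [[255.1, 278.3], [255.5, 261.1]] [[257.2, 138.6], [254.0, 164.9], [251.6, 185.5]]
```

View pics/sc5.png

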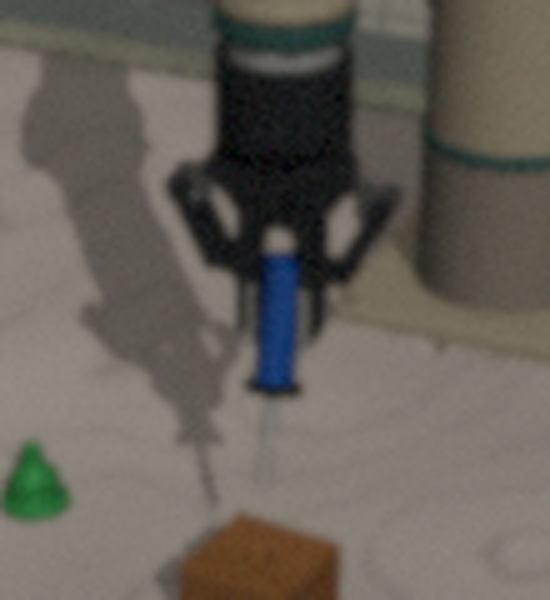

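View pics/wr5.png

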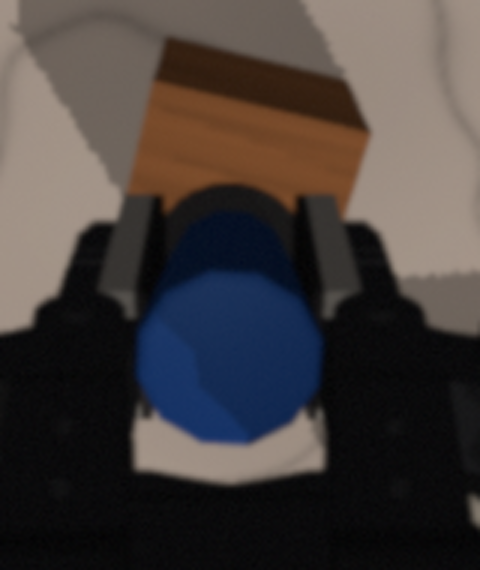

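```bash
python3 -m creep '[[[0,0,0],0.2,1],[[0,0,0],0.4,1],[[0,0,0],0.6,1],[[0,0,0],0.8,1],[[0,0,0],1,1],[[0,0,0],1,1],[[0,0,0],1,1],[[0,0,0],1,1]]'; cat > meas.py <<'E'
from h import *
import sys
from scipy.optimize import least_squares
def meas(tag,crop):
    im=cams.get_image('scene');s,R=axes();S=cams.get_calibration('scene')
    cv2.imwrite(f'pics/{tag}.png',im)
    x0,y0,x1,y1=crop
    cv2.imwrite(f'pics/{tag}z.png',cv2.resize(im[y0:y1,x0:x1],None,fx=5,fy=5,interpolation=cv2.INTER_CUBIC))
    hsv=cv2.cvtColor(im,cv2.COLOR_BGR2HSV)
    m=((abs(hsv[...,0].astype(int)-115)<14)&(hsv[...,1]>130)&(hsv[...,2]>40))
    k=np.zeros_like(m);k[y0:y1,x0:x1]=m[y0:y1,x0:x1]
    n,l,st,c=cv2.connectedComponentsWithStats(k.astype(np.uint8))
    i=1+np.argmax(st[1:,4]);ys,xs=np.where(l==i)
    q=np.c_[xs,ys].astype(float);mu=q.mean(0);ev,V=np.linalg.eigh(np.cov((q-mu).T));d=V[:,1]
    if d[1]<0:d=-d
    ang=np.degrees(np.arctan2(d[0],d[1]))
    G=s['eef_pos']-19*R[:,0]
    print('eef',s['eef_pos'],'R',np.round(R,3).tolist());print('blue n',len(q),'mid',mu,'angle',ang, 'bbox',st[i])
    for th in range(0,30,3):
        t=np.radians(th);u=-R[:,0]*np.cos(t)-R[:,2]*np.sin(t)
        a,b=[np.array(proj(S,G+e*u)) for e in (35,-40)];v=b-a
        print(th,'pred angle',round(np.degrees(np.arctan2(v[0],v[1])),2),'mid',np.round((a+b)/2,1),np.round(proj(S,G-100*u),1))
if __name__=='__main__': meas(sys.argv[1],list(map(int,sys.argv[2:6])))
E
python3 meas.py m6 200 90 310 210
```

```text
clock: 7.35
eef_pos: [454.8, 10.7, 178.6]
tool_rot: [-2.463, 1.57, -3.111]
force: [-0.6, 0.4, -1.4]
width: 22.6
eef [454.86246253  10.65275038 178.62275664] R [[-0.0, 0.604, 0.797], [0.0, 0.797, -0.604], [-1.0, -0.0, -0.0]]
blue n 86 mid [252.02325581 158.22093023] angle -6.661717592726795 bbox [248 146   7  21  86]
0 pred angle -0.63 mid [255.6 151.5] [255.3 181. ]
3 pred angle -3.51 mid [255.6 151.5] [253.7 181.4]
6 pred angle -6.32 mid [255.6 151.5] [252.2 181.7]
9 pred angle -9.06 mid [255.5 151.5] [250.7 181.9]
12 pred angle -11.74 mid [255.5 151.5] [249.1 182.1]
15 pred angle -14.36 mid [255.5 151.5] [247.6 182.2]
18 pred angle -16.92 mid [255.4 151.5] [246.1 182.2]
21 pred angle -19.43 mid [255.4 151.5] [244.6 182.1]
24 pred angle -21.9 mid [255.4 151.5] [243.1 181.9]
27 pred angle -24.33 mid [255.3 151.5] [241.7 181.6]
```

```bash
ls pics
```

```text
m6.png
m6z.png
sc3.png
sc4.png
sc5.png
scene0.png
scene5.png
scz.png
top0.png
topz.png
wr3.png
wr4.png
wr5.png
wrist0.png
wrist1.png
wrist2.png
wrist5.png
```

View pics/m6z.png

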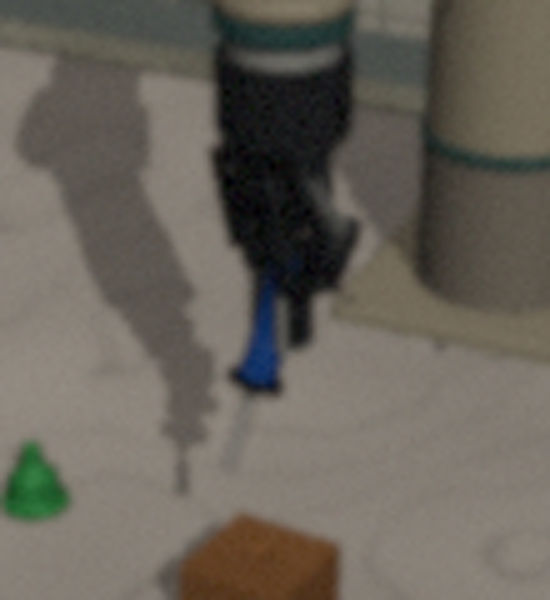

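```bash
python3 -m creep '[[[0,0,0],-0.2,1],[[0,0,0],-0.4,1],[[0,0,0],-0.6,1],[[0,0,0],-0.8,1],[[0,0,0],-1,1],[[0,0,0],-1,1],[[0,0,0],-1,1]]'; python3 -m creep '[[[0,0,0.1],0,1],[[0,0,0.17],0,1],[[0,0,0.17],0,1],[[0.15,0,0.17],0,1],[[0.3,0,0.17],0,1],[[0.4,0,0.17],0,1],[[0.48,0,0.17],0,1],[[0.48,0,0.17],0,1]]'
python3 - <<'E'
from h import *
im=cams.get_image('scene');s,R=axes();print(s['eef_pos'],s['force'])
cv2.imwrite('pics/sc7.png',cv2.resize(im[120:260,180:340],None,fx=4.5,fy=4.5,interpolation=cv2.INTER_CUBIC))
E
```

```text
clock: 8.1
eef_pos: [455.0, 10.4, 178.8]
tool_rot: [1.732, 1.57, 1.864]
force: [0.4, 0.4, 0.1]
width: 22.9
clock: 8.9
eef_pos: [469.1, 13.0, 131.6]
tool_rot: [3.064, 1.566, -3.085]
force: [-8.4, 0.2, 19.8]
width: 22.7
[469.1049423   12.95182713 131.68865775] [-8.09094543 -0.3453964  19.40178042]
```

View pics/sc7.png

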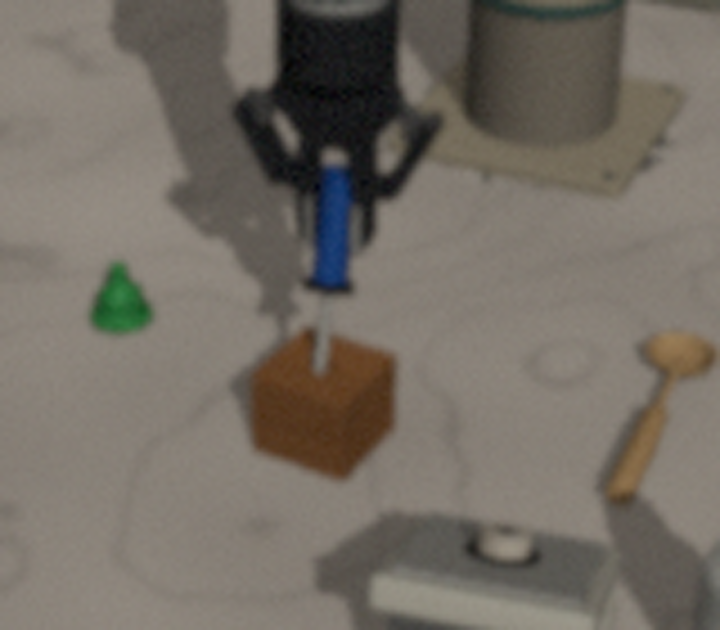

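```bash
python3 -m creep '[[[-0.1,0,0],0,1],[[-0.25,0,0],0,1],[[-0.25,0,0],0,1]]'
python3 - <<'E'
from h import *
S=cams.get_calibration('scene')
for p in ([500.5,17.5,60],[508,17.5,60],[493,17.5,60],[500.5,25,60],[500.5,10,60]):
    a=proj(S,p);print(p,(a[0]-180)*4.5,(a[1]-120)*4.5)
im=cams.get_image('scene');s,R=axes();print(s['eef_pos'],s['force'])
cv2.imwrite('pics/sc8.png',cv2.resize(im[120:260,180:340],None,fx=4.5,fy=4.5,interpolation=cv2.INTER_CUBIC))
W=cams.get_calibration('wrist')
iw=cams.get_image('wrist')
cv2.imwrite('pics/wr8.png',cv2.resize(iw[170:360,180:340],None,fx=3,fy=3,interpolation=cv2.INTER_CUBIC))
a=s['eef_pos']; G=a-19*R[:,0]
for th in (0,12,16,20,24):
    t=np.radians(th);u=-R[:,0]*np.cos(t)-R[:,2]*np.sin(t)
    p=np.array([proj(S,G+d*u) for d in (35,-40,-100)]);print(th,((p-[180,120])*4.5).round().tolist())
E
```

```text
clock: 9.25
eef_pos: [473.6, 13.0, 157.3]
tool_rot: [-0.063, 1.567, 0.071]
force: [1.1, 0.6, -1.3]
width: 22.4
[500.5, 17.5, 60] 319.79268004139107 359.31961258635454
[508, 17.5, 60] 315.07120312826953 365.1926201574198
[493, 17.5, 60] 324.47161714609206 353.499519944563
[500.5, 25, 60] 330.34215399950284 361.9806850443648
[500.5, 10, 60] 309.2865559328957 356.6694749949859
[472.97121081  12.97552043 156.52465879] [ 0.403343   -0.75257707 -0.66342367]
0 [[332.0, 133.0], [331.0, 238.0], [331.0, 317.0]]
12 [[336.0, 129.0], [328.0, 243.0], [322.0, 331.0]]
16 [[337.0, 128.0], [327.0, 244.0], [319.0, 334.0]]
20 [[338.0, 128.0], [325.0, 245.0], [316.0, 337.0]]
24 [[339.0, 128.0], [324.0, 246.0], [313.0, 338.0]]
```

View pics/sc8.png

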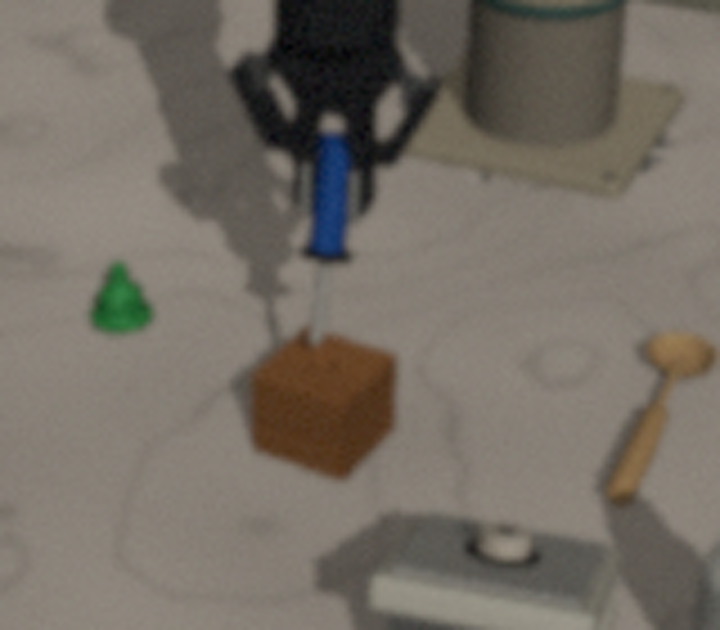

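View pics/wr8.png

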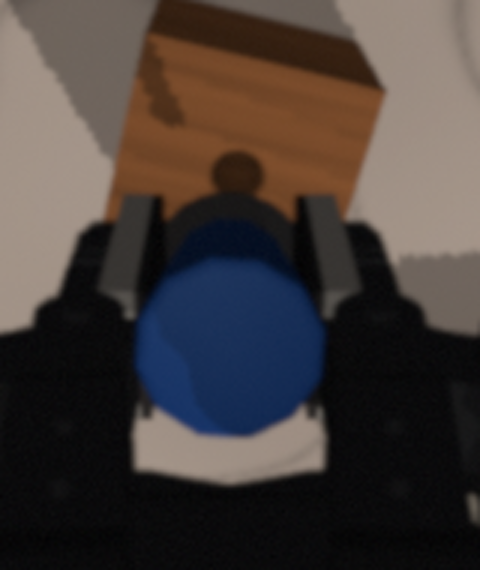

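```bash
python3 -m creep '[[[0,0,-0.065],0,1],[[0,0,-0.065],0,1],[[0.1,0,-0.065],0,1],[[0.2,0,-0.065],0,1],[[0.25,0,-0.065],0,1],[[0.29,0,-0.065],0,1],[[0.29,0,-0.065],0,1]]'
```

```text
clock: 10.05
eef_pos: [465.0, 12.0, 126.0]
tool_rot: [3.06, 1.569, -3.089]
force: [0.2, -0.7, -0.2]
width: 22.7
```

```bash
python3 -m creep '[[[0.005,0,-0.03],0,1],[[0.01,0,-0.05],0,1],[[0.01,0,-0.07],0,1],[[0.015,0,-0.09],0,1],[[0.015,0,-0.09],0,1]]';python3 -m creep '[[[-0.15,0,0],0,1],[[-0.3,0,0],0,1],[[-0.45,0,0],0,1],[[-0.45,0,0],0,1],[[-0.45,0,0],0,1],[[-0.45,0,0],0,1]]'
python3 - <<'E'
from h import *
s,R=axes();print(s['eef_pos'],s['force'])
iw=cams.get_image('wrist');cv2.imwrite('pics/wrist9.png',iw)
cv2.imwrite('pics/wr9.png',cv2.resize(iw[170:360,180:340],None,fx=3,fy=3,interpolation=cv2.INTER_CUBIC))
E
```

```text
clock: 10.55
eef_pos: [459.3, 11.5, 126.2]
tool_rot: [0.022, 1.564, 0.156]
force: [4.2, 1.2, 0.1]
width: 22.6
clock: 11.15
eef_pos: [455.5, 10.7, 169.6]
tool_rot: [3.118, 1.569, -3.031]
force: [-0.4, 0.4, -0.5]
width: 22.6
[455.51575138  10.65450997 169.56856349] [-0.38687345  0.39944363 -0.46536675]
```

View pics/wr9.png

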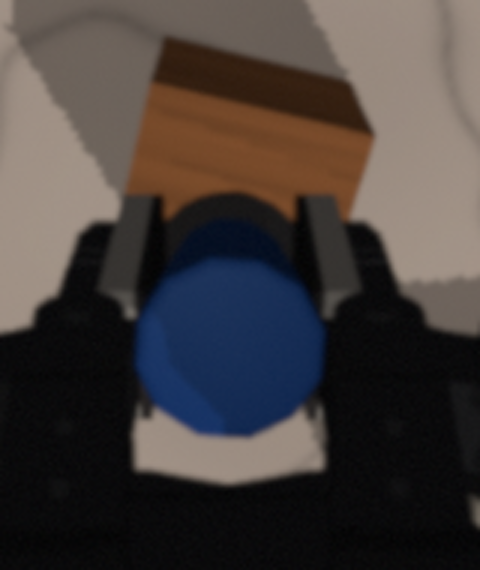

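```bash
python3 -m creep '[[[0,0,0],0.2,1],[[0,0,0],0.4,1],[[0,0,0],0.6,1],[[0,0,0],0.8,1],[[0,0,0],1,1],[[0,0,0],1,1],[[0,0,0],1,1]]'; python3 meas.py m10 200 100 290 200; cd pics; python3 -c "
import cv2
a=cv2.imread('m10.png')[140:200,225:285];cv2.imwrite('m10zz.png',cv2.resize(a,None,fx=10,fy=10,interpolation=cv2.INTER_CUBIC))"
```

```text
clock: 11.9
eef_pos: [456.1, 10.9, 169.8]
tool_rot: [-2.17, 1.569, -2.819]
force: [0.0, -1.1, -0.6]
width: 22.7
eef [456.17542849  10.90398919 169.90935698] R [[-0.001, 0.604, 0.797], [-0.0, 0.797, -0.604], [-1.0, -0.001, -0.001]]
blue n 74 mid [251.64864865 161.78378378] angle -6.2860878945662675 bbox [248 151   7  19  74]
0 pred angle -0.63 mid [255.5 154.4] [255.2 183.7]
3 pred angle -3.52 mid [255.5 154.4] [253.6 184.1]
6 pred angle -6.34 mid [255.4 154.4] [252.1 184.4]
9 pred angle -9.09 mid [255.4 154.4] [250.6 184.7]
12 pred angle -11.77 mid [255.4 154.4] [249.  184.8]
15 pred angle -14.39 mid [255.3 154.5] [247.5 184.9]
18 pred angle -16.96 mid [255.3 154.5] [246.  184.9]
21 pred angle -19.47 mid [255.3 154.5] [244.5 184.8]
24 pred angle -21.94 mid [255.2 154.5] [243.1 184.7]
27 pred angle -24.37 mid [255.2 154.5] [241.6 184.4]
```

View pics/m10zz.png

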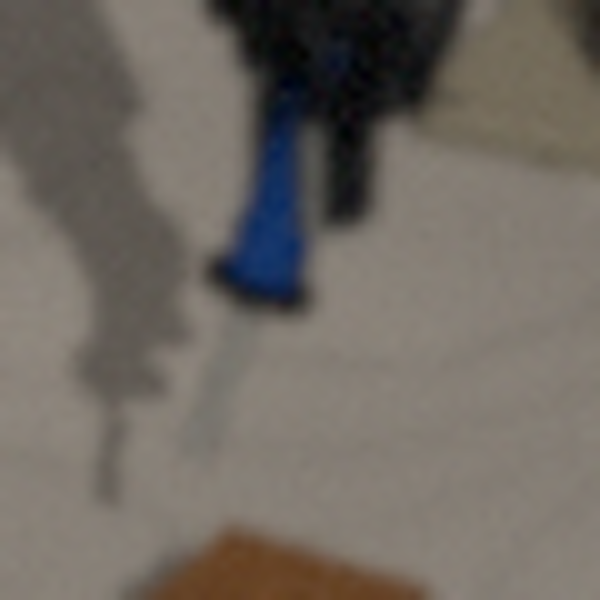

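```bash
python3 -m creep '[[[0,0,0],-0.2,1],[[0,0,0],-0.4,1],[[0,0,0],-0.6,1],[[0,0,0],-0.8,1],[[0,0,0],-1,1],[[0,0,0],-1,1]]'; python3 -m creep '[[[0,0,0.05],0,1],[[0,0,0.085],0,1],[[0.1,0,0.085],0,1],[[0.25,0,0.085],0,1],[[0.35,0,0.085],0,1],[[0.43,0,0.085],0,1],[[0.43,0,0.085],0,1]]'
```

```text
clock: 12.55
eef_pos: [456.4, 10.7, 170.2]
tool_rot: [1.706, 1.57, 1.843]
force: [-0.6, -0.4, -1.0]
width: 22.5
clock: 13.25
eef_pos: [464.0, 12.0, 126.1]
tool_rot: [3.11, 1.568, -3.039]
force: [-0.6, 0.2, -0.9]
width: 22.6
```

```bash
python3 -m creep '[[[0.005,0,-0.04],0,1],[[0.01,0,-0.07],0,1],[[0.02,0,-0.1],0,1],[[0.025,0,-0.12],0,1],[[0.025,0,-0.12],0,1]]';python3 -m creep '[[[-0.2,0,0],0,1],[[-0.4,0,0],0,1],[[-0.6,0,0],0,1],[[-0.6,0,0],0,1],[[-0.6,0,0],0,1],[[-0.6,0,0],0,1]]'
python3 - <<'E'
from h import *
s,R=axes();print(s['eef_pos'],s['force'])
W=cams.get_calibration('wrist')
G=s['eef_pos']-19*R[:,0]
iw=cams.get_image('wrist');cv2.imwrite('pics/wrist11.png',iw)
for th in (18,20,22,24):
    t=np.radians(th);u=-R[:,0]*np.cos(t)-R[:,2]*np.sin(t);print(th,proj(W,G+35*u,True))
cv2.imwrite('pics/wr11.png',cv2.resize(iw[170:360,180:340],None,fx=3,fy=3,interpolation=cv2.INTER_CUBIC))
n=np.array([-np.sin(np.radians(22))*np.cos(np.radians(7.7)),-np.sin(np.radians(22))*np.sin(np.radians(7.7)),np.cos(np.radians(22))])
D=np.array([653.2,195,92.5]); T=D+100*n-[0,0,19]; print('target TCP at touch',T,'delta tool',R.T@(T-s['eef_pos'])/100)
E
```

```text
clock: 13.75
eef_pos: [458.1, 11.3, 126.4]
tool_rot: [0.005, 1.559, 0.14]
force: [6.5, 2.6, -0.1]
width: 23.2
clock: 14.35
eef_pos: [451.9, 10.2, 184.1]
tool_rot: [3.107, 1.569, -3.042]
force: [0.7, -0.0, -1.5]
width: 22.9
[451.93786013  10.188977   184.06057011] [ 0.72861551 -0.04024687 -1.52092319]
18 (np.float64(255.15128160236762), np.float64(288.0109618160771))
20 (np.float64(255.14804286517654), np.float64(284.7924747181484))
22 (np.float64(255.14519215376828), np.float64(281.5302826063296))
24 (np.float64(255.14274054194613), np.float64(278.23260961685))
target TCP at touch [616.07711594 189.98078915 166.21838546] delta tool [0.17457248 1.56233848 1.86738758]
```

View pics/wr11.png

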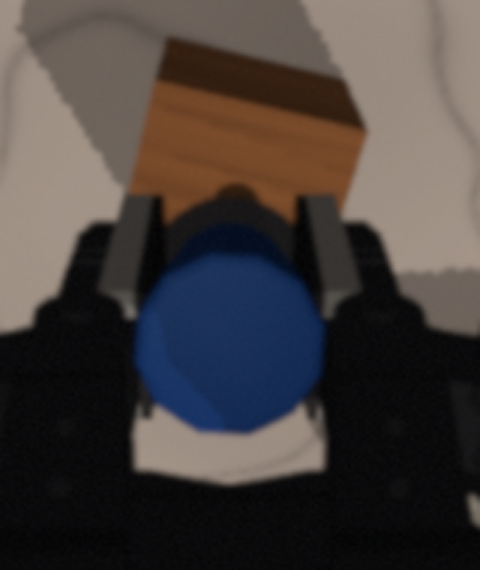

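```bash
python3 -m creep '[[[-0.28,0.1,0.1],0,1],[[-0.28,0.35,0.42],0,1],[[-0.28,0.6,0.72],0,1],[[-0.28,0.78,0.93],0,1]]';python3 -m creep '[[[0,0.26,0.31],0,1],[[0,0.52,0.63],0,1],[[0,0.78,0.94],0,1],[[0,0.78,0.94],0,1],[[0,0.78,0.94],0,1],[[0,0.78,0.94],0,1]]'
cat > m2.py <<'E'
from h import *
import sys
tag=sys.argv[1]
s,R=axes();print(s['eef_pos'],s['force'],s['width'])
S=cams.get_calibration('scene');T=cams.get_calibration('top')
a=cams.get_image('scene');b=cams.get_image('top')
cv2.imwrite(f'pics/{tag}s.png',cv2.resize(a[130:270,240:340],None,fx=6,fy=6,interpolation=cv2.INTER_CUBIC)[:600] if 0 else cv2.resize(a[140:265,240:350],None,fx=4.8,fy=4.8,interpolation=cv2.INTER_CUBIC))
cv2.imwrite(f'pics/{tag}t.png',cv2.resize(b[90:190,120:250],None,fx=6,fy=6,interpolation=cv2.INTER_CUBIC))
G=s['eef_pos']-19*R[:,0]
for th in (18,20,22,24):
    t=np.radians(th);u=-R[:,0]*np.cos(t)-R[:,2]*np.sin(t)
    print(th,[np.round(((proj(S,G+d*u)[0]-240+.5)*4.8,(proj(S,G+d*u)[1]-140+.5)*4.8)).tolist() for d in (35,-42.5,-100)],[np.round(((proj(T,G+d*u)[0]-120+.5)*6,(proj(T,G+d*u)[1]-90+.5)*6)).tolist() for d in (35,-42.5,-100)])
E
python3 m2.py n1
```

```text
clock: 14.8
eef_pos: [535.9, 102.3, 212.0]
tool_rot: [1.9, 1.57, 2.035]
force: [0.3, -0.4, -1.1]
width: 22.4
clock: 15.4
eef_pos: [616.4, 188.4, 211.7]
tool_rot: [-2.657, 1.568, -2.523]
force: [0.7, -0.1, -1.0]
width: 22.7
[616.35775279 188.42797531 211.68652288] [ 0.66668575 -0.06574245 -1.03620753] 22.749000719961867
18 [[286.0, 132.0], [267.0, 284.0], [254.0, 392.0]] [[192.0, 324.0], [254.0, 304.0], [292.0, 292.0]]
20 [[287.0, 132.0], [267.0, 284.0], [252.0, 394.0]] [[193.0, 328.0], [253.0, 300.0], [290.0, 282.0]]
22 [[287.0, 131.0], [266.0, 285.0], [251.0, 396.0]] [[194.0, 332.0], [252.0, 295.0], [288.0, 273.0]]
24 [[288.0, 131.0], [266.0, 285.0], [250.0, 397.0]] [[195.0, 336.0], [251.0, 291.0], [285.0, 263.0]]
```

View pics/n1s.png

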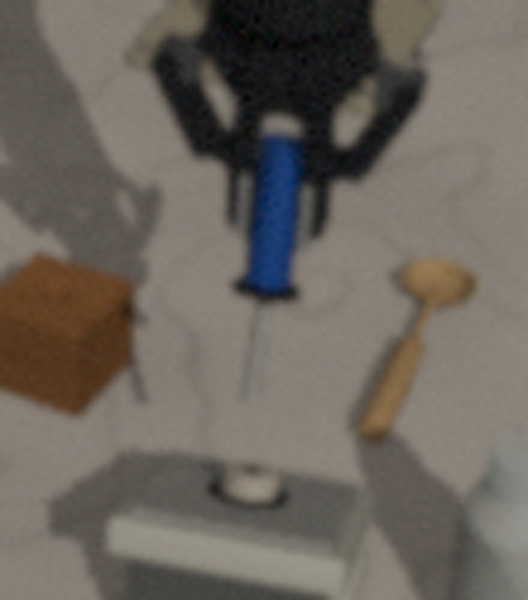

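View pics/n1t.png

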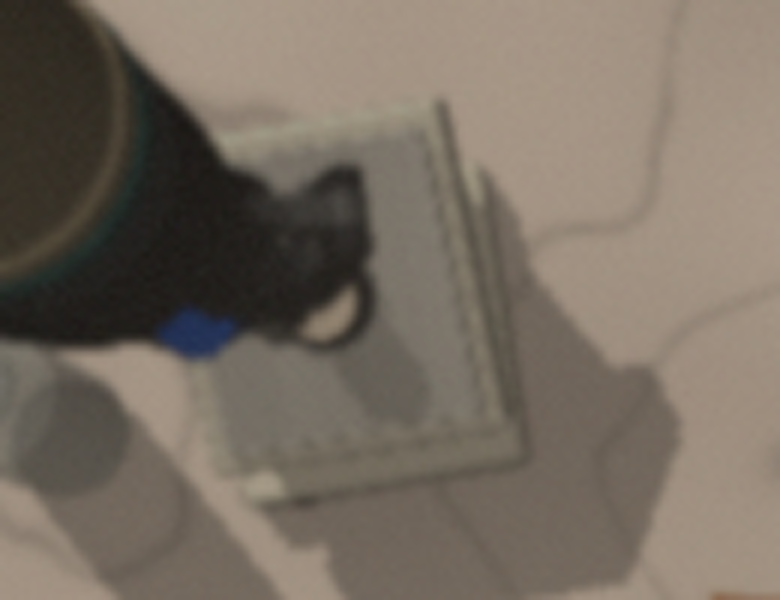

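```bash
python3 - <<'E'
from h import *
s,R=axes();S=cams.get_calibration('scene')
G=s['eef_pos']-19*R[:,0]
def pl(p):
    C,d=ray(S,(p[0]/4.8-.5+240,p[1]/4.8-.5+140));n=R[:,1];X=C+d*((G-C)@n)/(d@n);return X
tip=pl((249,400));col=pl((266,288));cap=pl((284,136))
for n,X in(('tip',tip),('col',col),('cap',cap)): print(n,X,R.T@(X-G))
for a,b in ((cap,tip),(cap,col),(col,tip)):
    v=R.T@(a-b);print('tilt',np.degrees(np.arctan2(-v[2],-v[0])),np.linalg.norm(v))
D=np.array([653.2,195,92.5]);
for th in (21,22):
    t=np.radians(th);u=-R[:,0]*np.cos(t)-R[:,2]*np.sin(t);tt=G-100*u;print(th,tt,'to dot',R.T@(D-tt)/100)
print('obs to dot',R.T@(D-tip)/100)
E
```

```text
tip [658.20754162 193.80152877 138.5680676 ] [9.28995395e+01 2.88989663e-14 4.18795256e+01]
col [631.41623254 190.27618157 188.84836023] [ 4.26542934e+01 -2.75298475e-14  1.47921599e+01]
cap [611.16692578 187.64781422 264.7325637 ] [-3.32034127e+01  2.82585181e-15 -5.72523515e+00]
tilt 20.68187811400362 134.789346085068
tilt 15.134784966369962 78.58342749492373
tilt 28.329242588484927 57.08160948323727
21 [652.2173244  193.00214572 138.11739777] to dot [0.45613984 0.01893549 0.01297304]
22 [653.82767581 193.2175368  138.75494926] to dot [ 0.46253641  0.01893549 -0.0032656 ]
obs to dot [ 0.46072487  0.01893549 -0.04745426]
```

```bash
python3 -m creep '[[[0.1,0.02,-0.02],0,1],[[0.2,0.02,-0.04],0,1],[[0.3,0.02,-0.04],0,1],[[0.36,0.02,-0.04],0,1],[[0.36,0.02,-0.04],0,1],[[0.36,0.02,-0.04],0,1]]'; python3 m2.py n2; python3 - <<'E'
import cv2
from cell import cams
a=cams.get_image('scene')[195:255,260:325]
cv2.imwrite('pics/n2z.png',cv2.resize(a,None,fx=10,fy=10,interpolation=cv2.INTER_CUBIC))
cv2.imwrite('pics/n2w.png',cams.get_image('wrist'))
E
```

```text
clock: 16.1
eef_pos: [613.3, 191.4, 176.6]
tool_rot: [-3.003, 1.571, -2.869]
force: [0.3, -0.3, -0.3]
width: 22.6
[613.29106185 191.4048367  176.59691343] [ 0.31927836 -0.27786656 -0.32096262] 22.621548109306953
18 [[289.0, 192.0], [271.0, 339.0], [257.0, 445.0]] [[219.0, 359.0], [275.0, 336.0], [309.0, 322.0]]
20 [[290.0, 191.0], [270.0, 340.0], [256.0, 447.0]] [[220.0, 363.0], [274.0, 332.0], [307.0, 313.0]]
22 [[290.0, 191.0], [270.0, 341.0], [255.0, 449.0]] [[221.0, 367.0], [273.0, 328.0], [305.0, 303.0]]
24 [[290.0, 191.0], [269.0, 341.0], [254.0, 450.0]] [[222.0, 371.0], [272.0, 324.0], [303.0, 294.0]]
```

View pics/n2z.png

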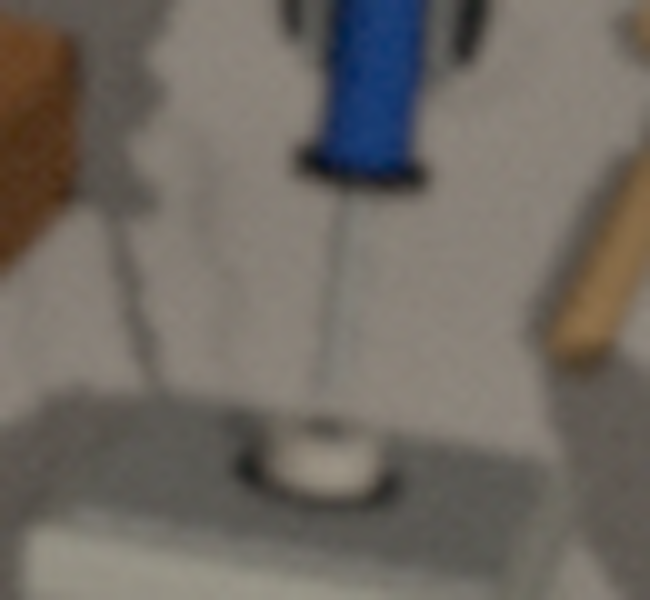

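View pics/n2t.png

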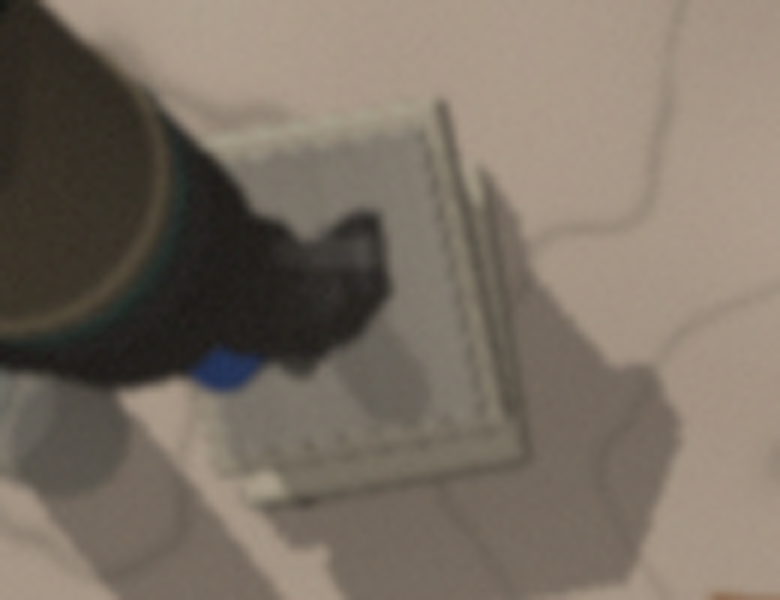

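View pics/n2w.png

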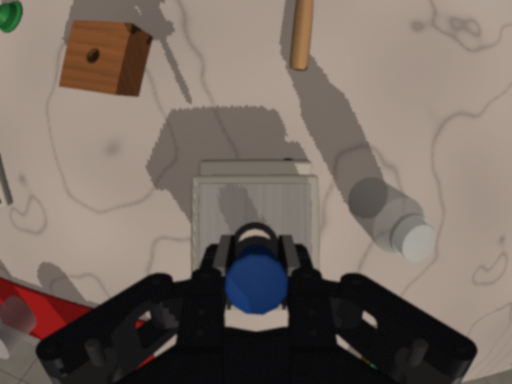

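```bash
python3 - <<'E'
from h import *
s,R=axes();S=cams.get_calibration('scene')
print('scene dot z93',onz(S,(291.7,237.3),93))
G=s['eef_pos']-19*R[:,0]
D=np.array([653.2,195,92.5])
t=np.radians(21);u=-R[:,0]*np.cos(t)-R[:,2]*np.sin(t);tt=G-100*u
print('FK tip',tt,'to dot tool mm',R.T@(D-tt), 'along axis', -u@(D-tt))
# image-based: J
p0=np.array(proj(S,tt));J=[np.array(proj(S,tt+R@e))-p0 for e in np.eye(3)]
print('J',np.round(J,3),'FK tip px',p0,'D px',proj(S,D))
E
```

```text
scene dot z93 [655.54847411 196.38207876  93.        ]
FK tip [649.19101462 196.32677746 102.94553796] to dot tool mm [10.44881111 -1.85329229  3.78539555] along axis 11.111369979846252
J [[-0.023  0.32 ]
 [ 0.399  0.072]
 [-0.083  0.241]] FK tip px [292.77043928 232.65950286] D px (np.float64(291.47914390573885), np.float64(236.76848616469255))
```

```bash
python3 -m creep '[[[0.02,-0.005,-0.01],0,1],[[0.05,-0.005,0],0,1],[[0.075,-0.005,0.01],0,1],[[0.09,-0.005,0.015],0,1],[[0.09,-0.005,0.015],0,1]]'; python3 -m creep '[[[0.01,0,0.004],0,1],[[0.02,0,0.008],0,1],[[0.02,0,0.008],0,1]]'
```

```text
clock: 16.8
eef_pos: [614.7, 191.1, 167.4]
tool_rot: [-3.016, 1.57, -2.882]
force: [-0.9, 0.3, -0.6]
width: 22.5
clock: 17.1
eef_pos: [615.7, 191.3, 165.8]
tool_rot: [0.536, 1.571, 0.67]
force: [0.3, -0.3, -0.8]
width: 22.3
```

```bash
python3 - <<'E'
import cv2
from cell import cams
a=cams.get_image('scene')[195:255,260:325]
cv2.imwrite('pics/n3z.png',cv2.resize(a,None,fx=10,fy=10,interpolation=cv2.INTER_CUBIC))
E
```

```text
(no output)
```

View pics/n3z.png

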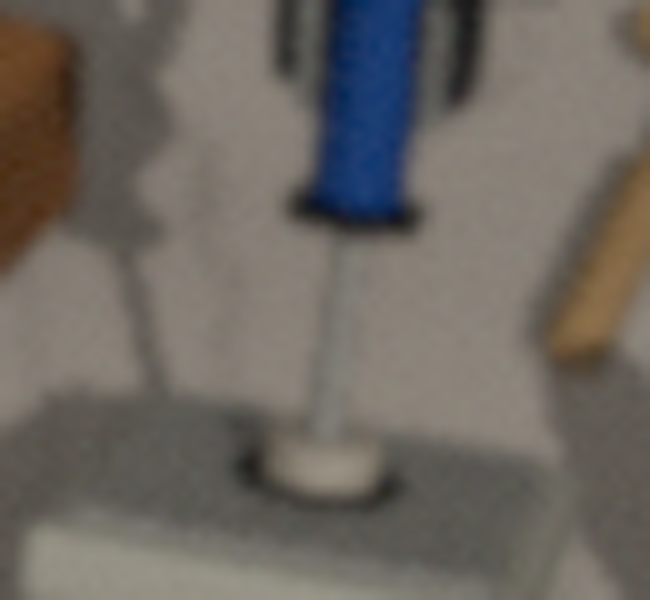

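```bash
python3 -m creep '[[[-0.01,-0.012,-0.02],0,1],[[0,-0.012,-0.016],0,1],[[0.01,-0.012,-0.012],0,1],[[0.01,-0.012,-0.012],0,1]]'; python3 -m creep '[[[0.01,0,0.004],0,1],[[0.02,0,0.008],0,1],[[0.02,0,0.008],0,1]]'; python3 -m creep '[[[0,0,0],0,1]]'
```

```text
clock: 17.55
eef_pos: [614.6, 189.7, 164.7]
tool_rot: [-1.996, 1.571, -1.862]
force: [0.4, -0.7, 0.3]
width: 22.5
clock: 17.85
eef_pos: [615.4, 189.8, 162.8]
tool_rot: [-2.101, 1.571, -1.967]
force: [-0.4, -1.5, 1.9]
width: 22.8
clock: 17.95
eef_pos: [615.3, 189.8, 162.9]
tool_rot: [-1.985, 1.571, -1.851]
force: [-0.5, -0.6, 0.8]
width: 22.9
```

```bash
python3 -m creep '[[[0.01,0,0.004],0,1],[[0.015,0,0.006],0,1],[[0.015,0,0.006],0,1]]'; python3 -m creep '[[[0,0,0],0,1]]';  python3 - <<'E'
import cv2,numpy as np
from cell import cams,readout
f=[]
for i in range(4):
    a=cams.get_image('scene');f.append(readout.read_state()['force'])
print(np.round(f,1).tolist(),np.mean(f,0))
a=a[195:255,260:325]
cv2.imwrite('pics/n4z.png',cv2.resize(a,None,fx=10,fy=10,interpolation=cv2.INTER_CUBIC))
cv2.imwrite('pics/n4w.png',cams.get_image('wrist'))
E
```

```text
clock: 18.25
eef_pos: [615.9, 189.9, 161.3]
tool_rot: [-2.15, 1.571, -2.016]
force: [-1.4, -0.4, 3.4]
width: 22.6
clock: 18.35
eef_pos: [615.9, 189.9, 161.4]
tool_rot: [-2.142, 1.571, -2.008]
force: [-2.6, -1.4, 2.5]
width: 22.8
[[-0.9, -0.8, 1.6], [-1.5, -1.1, 3.1], [-1.7, -1.4, 2.9], [-1.5, -1.4, 3.7]] [-1.39061787 -1.15695481  2.81791458]
```

View pics/n4z.png

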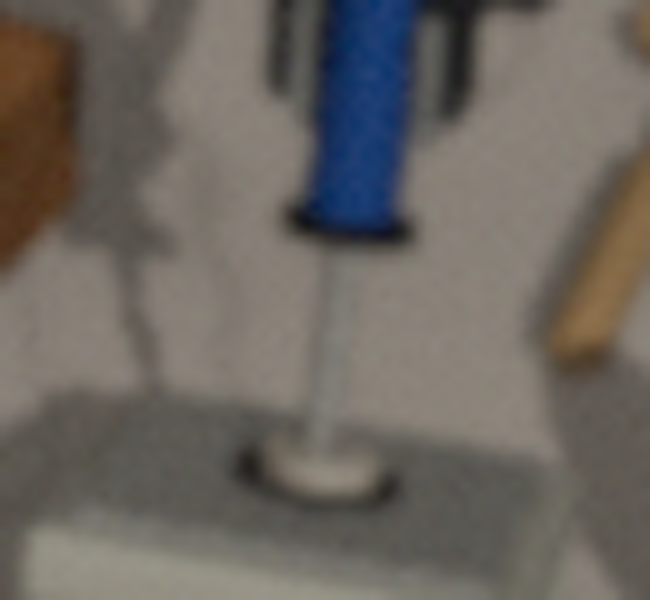

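```bash
python3 -m creep '[[[0.003,0,0.001],0,1],[[0.003,0,0.001],0,1],[[0.003,0,0.001],0,1],[[0.003,0,0.001],0,1]]'; python3 m2.py n5; python3 - <<'E'
from h import *
s,R=axes();W=cams.get_calibration('wrist');G=s['eef_pos']-19*R[:,0]
iw=cams.get_image('wrist')
cv2.imwrite('pics/wr12.png',cv2.resize(iw[170:360,180:340],None,fx=3,fy=3,interpolation=cv2.INTER_CUBIC))
print(s['clock'])
E
```

```text
clock: 19.0
eef_pos: [616.0, 190.0, 161.0]
tool_rot: [-1.783, 1.571, -1.649]
force: [-0.9, -1.2, 3.5]
width: 22.5
[616.04639536 189.96996189 161.0233492 ] [-0.8504151  -1.19763542  3.50325822] 22.536869635542764
18 [[283.0, 220.0], [264.0, 366.0], [251.0, 471.0]] [[238.0, 361.0], [291.0, 338.0], [324.0, 324.0]]
20 [[283.0, 220.0], [264.0, 367.0], [250.0, 473.0]] [[239.0, 365.0], [290.0, 334.0], [322.0, 315.0]]
22 [[284.0, 219.0], [263.0, 368.0], [249.0, 475.0]] [[240.0, 368.0], [289.0, 330.0], [320.0, 306.0]]
24 [[284.0, 219.0], [263.0, 368.0], [248.0, 476.0]] [[241.0, 372.0], [288.0, 326.0], [318.0, 297.0]]
19.1
```

View pics/n5s.png

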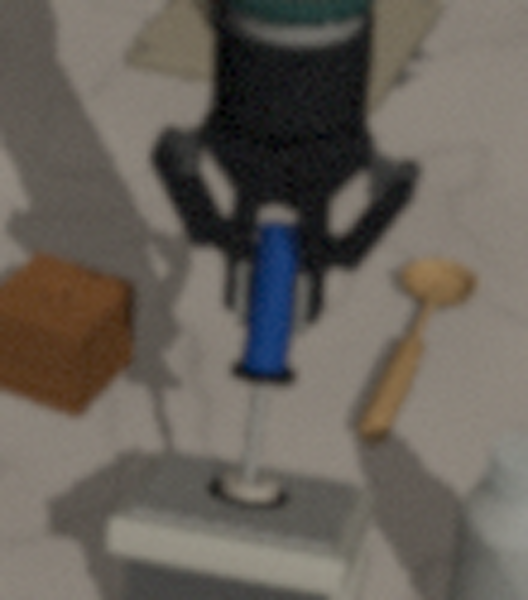

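View pics/wr12.png

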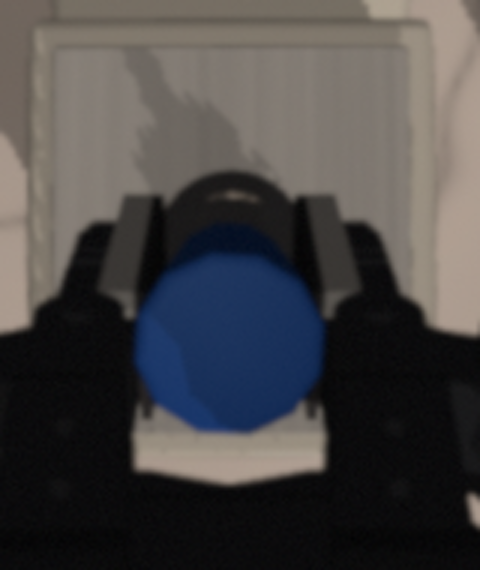

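```bash
python3 -m creep '[[[0,0,0],0,1],[[0,0,0],0,1],[[0,0,0],0,1],[[0,0,0],0,1]]'; python3 - <<'E'
from h import *
f=[];p=[]
for i in range(10):
    im=cams.get_image('top');s=readout.read_state();f.append(s['force']);p.append(s['eef_pos'])
m=np.mean(f,0)+[0,0,.69];n=np.array([-.371,-.05,.927]);print(m,m@n,np.ptp(p,0),s['clock'])
cv2.imwrite('pics/topend.png',im)
E
```

```text
clock: 19.55
eef_pos: [616.1, 190.0, 161.0]
tool_rot: [-1.07, 1.571, -0.936]
force: [-1.6, -1.8, 3.6]
width: 22.9
[-1.24649263 -2.18496794  3.74905234] 4.047068685768794 [0.06079237 0.04112625 0.03643775] 20.05
```

View pics/topend.png

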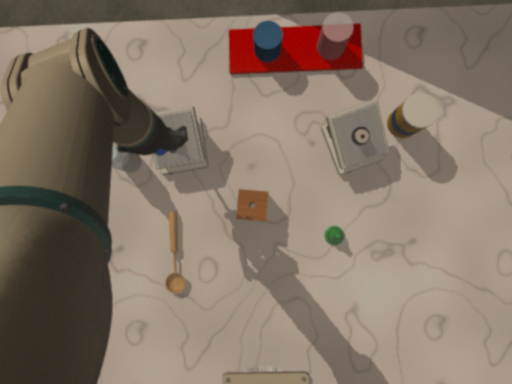

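```bash
python3 -c "
from cell import order;print(order.finish_job())"
```

```text
the job is handed in; nothing more can be done
None
```

I handed the job in at about 20 s. The gripper holds the probe with its tip on the left warmer's disc, the warmer that has the bottle beside it. `finish_job` gave no verdict.

**How it was done:** The moves cannot tilt the tool. I lifted the probe most of the way out and levered its stem against the rest's hole until it had turned in the grip. Then I carried it over the left warmer and pressed along the probe's axis. On one re-entry the tip caught the hole's edge with about 20 N, below the 40 N limit.

**Last checks:**
- **Press:** the mean force along the disc normal was about 4.05 N after allowing for the probe's weight. That is about 5 mm, or half-way, and the scene picture shows the disc visibly pushed in.
- **Steadiness:** the tool position varied by less than 0.1 mm over the last 0.5 s of readings.
- **Squareness:** the tilt measured about 21° against the 22° wanted, uncertain by 1–2°. The plate's sides looked parallel to the tool in the wrist view.
- **Position on the dot:** the two measures disagreed. The scene camera puts the tip on the dot within about 1 mm, while the arm's own position with the top-view measurement puts it about 3.5 mm short towards the low side. I left it there, since either is inside the dot's 5 mm radius.
- **Sideways force:** it read about −2 N in y at the end and had grown from about −0.6 N since first contact. I did not find the cause.
- **Other items:** the spoon, teat, tin and other warmer look unmoved in the last top view. The arm mostly hides the bottle there, so I could not confirm it fully. No planned path came near it, and I saw no contact force that suggested touching it.

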